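Feel the mixer wheels and reject the bad bearing

ROBOT

A 6-joint arm with a two-finger parallel gripper is mounted at the origin on the work surface. World frame = base frame: x ahead of the robot, y to its left, z up, the work surface at z = 0. Lengths are in mm, angles in rad, forces in N, time in s.
With the tool pointing down it reaches from about 350 to 925 mm from the base axis. Payload 6.4 kg.
Tool frame: the origin (TCP) lies at the centre of the arm's flange, where the gripper is bolted on; the fingertips stand 199 mm ahead of it and the grasp point (between the pads) lies 180 mm ahead of it; x points along the fingers, y is the direction in which the jaws open and shut, and the axes are right-handed (so a half turn about x gives the same grasp; the last joint's range is limited). The gripper opens to 94 mm and grips with 3 to 60 N. Pads are 16 mm wide; open, the fingers measure 119 mm over their backs; the gripper's body (75 mm by 177 mm) begins 78 mm behind the grasp point.
Start: joints at [1.076, 0.245, 1.558, -0, 1.339, -0.174], TCP at [204.96, 616.853, 404.655] pointing down, gripper open.
Joint ranges: [-3.13, 3.13], [-1.02, 2.26], [0.13, 2.54], [-0.95, 4.09], [0.21, 2.88], [-2.74, 2.74]. Speed limits (rad/s): [2.57, 2.57, 3.14, 3.14, 3.14, 3.14].

INTERFACE

Orientations are given as [roll, pitch, yaw] about the fixed x, y, z axes, in that order (R = Rz(yaw) Ry(pitch) Rx(roll)).
In Python, from workcell import ctrl, eyes, job gives the robot as it stands.
- The arm moves only by the tool arm_command, never from a script. Its argument "rows" is one flat list of numbers, 7 for each row, row after row: the turn, a rotation vector about the tool's x, y, z in rad, then the shift along the tool's x, y, z in m, then the opening, from -1 (shut) to 1 (fully open). In form: [ax, ay, az, tx, ty, tz, gripper, ax, ay, az, tx, ty, tz, gripper, ...]. A call has exactly 5 rows; each row is the pose to reach, as a shift and turn from the pose commanded when the call began, along the tool's axes at that moment; what a row does not reach only later rows make up. A row lasts 1/10 s, in which the tool goes at most 50 mm and 8.59 degrees, less where a joint would pass 70% of its speed; a pose out of reach is approached as far as the arm can. A call with a gripper value outside its range is refused whole. The fingers move at their own pace and stop on an object; the grip force is fixed at half the most. Time passes only in rows, so rows that repeat a pose let the fingers close, or fill a call up. It gives the time, the measured TCP pose, the force and the opening at its end, in the units of the state.
- ctrl.get_state(): the state, without advancing time (a new reading comes with each control period).
- eyes.get_image(name): name is "scene" or "top"; returns a dict with "image" (384x512x3 uint8, red, green, blue), "fx", "fy", "cx", "cy" (pixels), "extrinsics" (4x4, takes a point from camera to world coordinates). Camera axes: x right, y down, z forward; pixel columns grow to the right and rows downward; lengths in mm; the calibration is good to about 2 mm. A picture is of the moment at which its call begins. There is no depth.
- job.job_done(): hands the job in, once; it reports no verdict.
The state is a dict: "clock": time; "q": joint angles; "dq": joint speeds; "tau": joint torques, N m; "tcp_pos": TCP position; "orientation": TCP orientation; "wrist_force": force on the tool from outside, world axes, zero at the start; "moment": the same for the moment, N m; "opening": finger opening in mm.
Only numpy, scipy, OpenCV 4.12 (cv2) and the standard library are available. Lean on these libraries where they do the work, as an engineer would, in place of code of your own. Each camera call takes 0.05 s, during which the arm holds its last target. There are 200 camera calls.

TASK

The three spare wheels of the tube mixer stand on the service rack, and one of them has a bad bearing that drags and catches. With all three still on their posts, push each wheel round gently by its finger peg with the closed fingers, a quarter turn (and leave it turned) or, if it catches, only until it catches, never forcing it, to feel which one is bad. Then lift that wheel off its post and set it down upright in the white reject tray without dropping it, leaving the two good ones on their posts and everything else where it is.

Things in the scene. Friction and masses are not known exactly. Their poses are not given: they have to be found in the camera images.
- centre_a (a point): Centre of one of three wheels that look alike; which one is bad is not known beforehand. Grey wheel with black tyre, 60 mm in diameter, 22 mm thick, axis upright, on a bearing on its hub. The point is on the axis, half-way up the thickness: 11 mm below the flat upper face, 42 mm above the hub's underside. z is the axis, x points to the finger peg. Wheel unit about 0.3 kg.
- centre_b (a point): Centre of one of three wheels that look alike; which one is bad is not known beforehand. Grey wheel with black tyre, 60 mm in diameter, 22 mm thick, axis upright, on a bearing on its hub. The point is on the axis, half-way up the thickness: 11 mm below the flat upper face, 42 mm above the hub's underside. z is the axis, x points to the finger peg. Wheel unit about 0.3 kg.
- centre_c (a point): Centre of one of three wheels that look alike; which one is bad is not known beforehand. Grey wheel with black tyre, 60 mm in diameter, 22 mm thick, axis upright, on a bearing on its hub. The point is on the axis, half-way up the thickness: 11 mm below the flat upper face, 42 mm above the hub's underside. z is the axis, x points to the finger peg. Wheel unit about 0.3 kg.
- peg_a: Upright steel finger peg on wheel a: 12 mm thick, 18 mm high, 21 mm off the axis; origin at its foot on the upper face. Push it sideways either way with closed fingers; the wheel does not coast. Good wheel: about 0.5 N, turns endlessly. Bad wheel: 4 to 5 N all the way and a hard catch somewhere 17 to 52 degrees from the start. Leave good wheels turned. Over 20 N on the peg (so also pinching it) does damage.
- peg_b: Upright steel finger peg on wheel b: 12 mm thick, 18 mm high, 21 mm off the axis; origin at its foot on the upper face. Push it sideways either way with closed fingers; the wheel does not coast. Good wheel: about 0.5 N, turns endlessly. Bad wheel: 4 to 5 N all the way and a hard catch somewhere 17 to 52 degrees from the start. Leave good wheels turned. Over 20 N on the peg (so also pinching it) does damage.
- peg_c: Upright steel finger peg on wheel c: 12 mm thick, 18 mm high, 21 mm off the axis; origin at its foot on the upper face. Push it sideways either way with closed fingers; the wheel does not coast. Good wheel: about 0.5 N, turns endlessly. Bad wheel: 4 to 5 N all the way and a hard catch somewhere 17 to 52 degrees from the start. Leave good wheels turned. Over 20 N on the peg (so also pinching it) does damage.
- hub_a: Square aluminium hub under wheel a, 36 mm wide, 30 mm high, loose; its square socket (18 mm wide, 26 mm deep, open below) sits over a post of the rack, so that only the wheel turns and the unit lifts straight off. Origin at the centre of its underside, z up, x and y along the rack's at the start.
- hub_b: Square aluminium hub under wheel b, 36 mm wide, 30 mm high, loose; its square socket (18 mm wide, 26 mm deep, open below) sits over a post of the rack, so that only the wheel turns and the unit lifts straight off. Origin at the centre of its underside, z up, x and y along the rack's at the start.
- hub_c: Square aluminium hub under wheel c, 36 mm wide, 30 mm high, loose; its square socket (18 mm wide, 26 mm deep, open below) sits over a post of the rack, so that only the wheel turns and the unit lifts straight off. Origin at the centre of its underside, z up, x and y along the rack's at the start.
- rack: Fixed aluminium service rack, 100 mm (x) by 320 mm (y), 14 mm thick, with three square steel posts, 16 mm wide and 24 mm high, at y = -110, 0 and +110 mm in its own frame, each carrying one wheel unit. Origin at the centre of its underside, on the bench.
- tray: Fixed white reject tray, open above, 160 mm by 160 mm by 30 mm high, wall and floor 4 mm thick, empty. Origin at the centre of its underside, on the bench.
- cup_red: Bystander: specimen cup with a red lid, 52 mm in diameter, 60 mm high, standing behind the rack; origin at the centre of its underside.
- cup_red2: Bystander: a second such cup, behind the rack.
- driver: Bystander: screwdriver 160 mm long lying in front of the rack (robot's side), along the rack; origin under its middle, x along its shaft.
- reagent: Bystander: small bottle, 44 mm in diameter, 100 mm high, standing behind the tray; origin at the centre of its underside.
There are look-alikes about, which are no part of the job. What is shaped like the hub_a but purple is not meant.

How it is judged:
By the outcome, as a careful person would: the job done as asked, in the order asked, and still so for the second after the job is handed in, with the robot touching nothing.
It also fails if it takes over 72 s, if anything falls off the work surface, if the arm or the gripper's body presses on something with over 40 N, if the wrist force passes 120 N, or if a joint passes its speed limit or range.

## Working session

There is one attempt and no reset: what is moved stays moved. The work goes in short steps, Python scripts to look and compute and a tool call to move; the robot and the scene stay as the last step left them, time stands still between calls to the robot, and variables do not carry over. Pictures are saved under pics/ and viewed, about 8 in all and at most 12, crops included, and the job is handed in when it is done.

Besides the shell and the picture viewer there is one more tool, called by a JSON object that holds its "name" and its "arguments", one argument or row to a line. arm_command: Moves the arm, as the interface text tells. Its arguments: {"type":"object","properties":{"rows":{"type":"array"}},"required":["rows"]}

```bash
mkdir -p pics; ls; python3 - <<'E'
from workcell import ctrl, eyes, job
import cv2,numpy as np
s=ctrl.get_state();print({k:np.round(v,3).tolist() for k,v in s.items()})
np.set_printoptions(suppress=True,precision=4)
for n in("top","scene"):
    d=eyes.get_image(n);cv2.imwrite(f"pics/{n}0.png",d["image"][...,::-1])
    print(n,d["fx"],d["fy"],d["cx"],d["cy"]);print(d["extrinsics"])
a=cv2.imread("pics/top0.png")
cv2.imwrite("pics/top0b.png",cv2.resize(a,(800,600),interpolation=cv2.INTER_CUBIC))
E
```

```text
pics
{'clock': 0.0, 'q': [1.076, 0.246, 1.559, -0.0, 1.339, -0.174], 'dq': [-0.0, -0.001, 0.0, -0.001, -0.001, 0.001], 'tau': [0.002, -41.582, -31.461, 0.069, 0.033, -0.0], 'tcp_pos': [204.847, 616.648, 403.557], 'orientation': [-1.723, 1.569, -2.044], 'wrist_force': [0.01, 0.153, 0.037], 'moment': [-0.044, -0.019, -0.022], 'opening': 93.704}
top 412.73631235706114 412.73631235706114 250.28785647062995 190.02083493167487
[[   0.0107   -0.9957    0.092   420.3753]
 [  -0.9999   -0.0111   -0.0033   -2.5869]
 [   0.0043   -0.0919   -0.9958 1092.7635]
 [   0.        0.        0.        1.    ]]
scene 432.3799720549626 432.3799720549626 254.89595275984504 202.3464787826243
[[  -0.4081    0.6006   -0.6875 1198.1765]
 [   0.9127    0.2507   -0.3227  307.6131]
 [  -0.0215   -0.7592   -0.6505  741.8365]
 [   0.        0.        0.        1.    ]]
```

View pics/top0b.png

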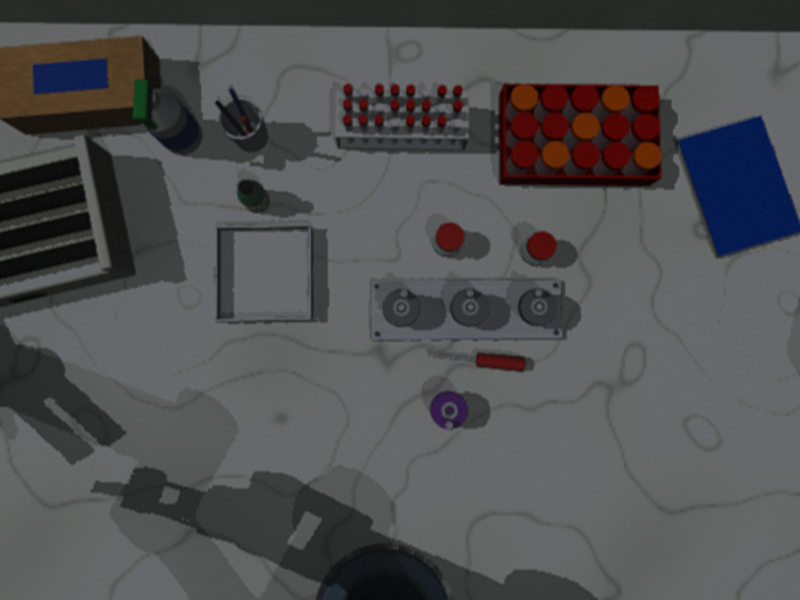

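View pics/scene0.png

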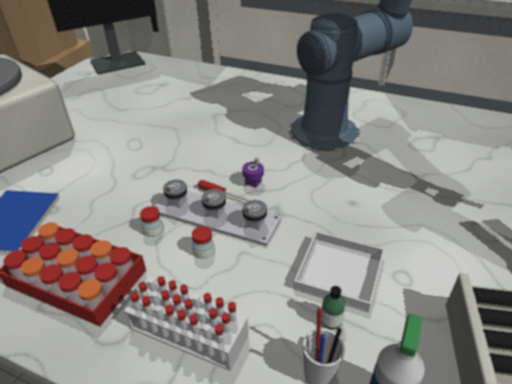

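The top view shows the rack at about (370–565, 280–340) in the 800-wide picture, with its three pegs on the far (+x) side of the wheels. The tray is at (265, 272), the driver is in front of the rack, and a purple decoy is at (449, 410). Next I'll measure.

```bash
cat >h.py <<'E'
import numpy as np,cv2
from workcell import ctrl,eyes
from scipy.spatial.transform import Rotation as Ro
np.set_printoptions(suppress=True,precision=2)
def ray(d,uv,z):
    uv=np.atleast_2d(uv).astype(float);E=d["extrinsics"]
    r=np.c_[(uv[:,0]-d["cx"])/d["fx"],(uv[:,1]-d["cy"])/d["fy"],np.ones(len(uv))]@E[:3,:3].T
    o=E[:3,3];return o+r*((z-o[2])/r[:,2])[:,None]
def proj(d,p):
    E=d["extrinsics"];c=(np.atleast_2d(p)-E[:3,3])@E[:3,:3]
    return np.c_[c[:,0]/c[:,2]*d["fx"]+d["cx"],c[:,1]/c[:,2]*d["fy"]+d["cy"]]
def crop(d,u0,v0,w,h,k,name,g=2.2):
    c=np.clip(d["image"][v0:v0+h,u0:u0+w,::-1].astype(float)*g,0,255).astype(np.uint8)
    cv2.imwrite("pics/"+name,cv2.resize(c,None,fx=k,fy=k,interpolation=cv2.INTER_CUBIC))
def tool():
    s=ctrl.get_state();return s,Ro.from_euler("xyz",s["orientation"]).as_matrix()
E
python3 - <<'E'
from h import *
s,R=tool();print(R)
d=eyes.get_image("top");e=eyes.get_image("scene")
crop(d,225,165,150,60,5,"rack_top.png");crop(e,140,165,150,80,5,"rack_scene.png")
crop
a=d["image"].astype(int)
for name,(u0,v0,u1,v1),z in(("rack",(225,170,375,222),14),("tray",(130,138,210,212),30)):
    g=d["image"][v0:v1,u0:u1].mean(2);print(name,np.percentile(g,[5,25,50,75,95]))
    print(g[:: (v1-v0)//6, ::6].astype(int))
E
```

```text
[[-0.    0.32  0.95]
 [-0.    0.95 -0.32]
 [-1.   -0.   -0.  ]]
rack [ 50.    59.67  89.17 101.   104.67]
[[104 104 104 104 104 104 104 104 104 105 105 103 104 105 104 104 104 102
  102  96  72  60  57  78 101]
 [104 104  93  95  88  88  95  93  94  96  78  76  77  78  79  89  71  72
   72  73  75  78  92 101 101]
 [105 105  82  80  76  47  42  95  95  95  79  82  44  42  96  95  95  80
   79  41  79  82  99 103 103]
 [103 102  89  84  52  52  73  50  55  55  75  53  84  63  49  55  54  77
   40  54  68  49  57  60  63]
 [102 104  84  96  54  60  54  45  56  58  68  47  52  52  51  57  56  93
   33  50  51  52  56  57  61]
 [103 104  80  97  99  97 100  60  60  84  96  95  94  93  57  56  93  96
   96  95  95  78  73  59 105]
 [103 102  99  71  76  79  95  80  98  81  99  75 101  84 102  98 103 101
  101 102 103 104  92 105 103]]
tray [ 48.67  76.67 103.   104.67 105.67]
[[102 102 104 104 102 102 104 105  80  70 105 103  99 103]
 [104 102  66  65 104 103 105 104 106 104 104  99  64  76]
 [103 103  64  66 105 104 104 104 105 104 104  95  62  60]
 [104  97  64  67 104 104 106 104 104 104 105 101  63  62]
 [104 104  66  70 104 104 104 104 103 105 103  88  62  62]
 [104 105  64  66 104 105 103 104 105 103 103 101  60  61]
 [105 105 105 103 101 102 100  99 100  98 100 101 101 101]]
```

View pics/rack_top.png

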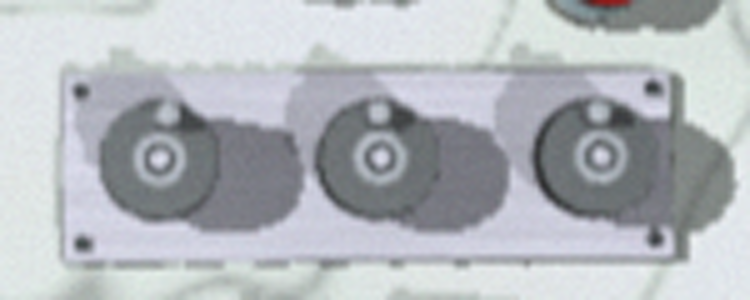

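View pics/rack_scene.png

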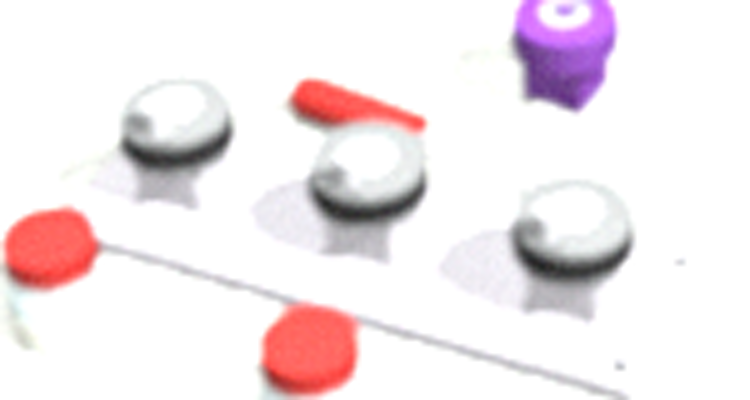

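The crop shows the three hub rings at (160,158), (380,157) and (600,156), and the pegs above them at (168,112), (380,110) and (598,110). Now I'll refine these to positions.

```bash
python3 - <<'E'
from h import *
d=eyes.get_image("top");e=eyes.get_image("scene")
g=cv2.resize(d["image"],None,fx=8,fy=8,interpolation=cv2.INTER_CUBIC).mean(2)
def cen(u,v,r,t):
    U,V=[int(round((x+.5)*8-.5)) for x in(u,v)];k=int(r*8);w=g[V-k:V+k+1,U-k:U+k+1]
    m=np.clip(w-t,0,None);y,x=np.mgrid[-k:k+1,-k:k+1];m=m*(x*x+y*y<=k*k)
    return np.array([(U+(m*x).sum()/m.sum()+.5)/8-.5,(V+(m*y).sum()/m.sum()+.5)/8-.5])
C=[];P=[]
for c,p in zip([(160,158),(380,157),(600,156)],[(168,112),(380,110),(598,110)]):
    f=lambda q:((q[0]+.5)/5-.5+225,(q[1]+.5)/5-.5+165)
    C.append(ray(d,cen(*f(c),6.5,57),67)[0]);P.append(ray(d,cen(*f(p),3,60),85)[0])
C=np.array(C);P=np.array(P);print("wheel",C,"peg",P,"rel",P-C,sep="\n")
print("scene px of wheel top",proj(e,C),"peg",proj(e,P))
# rack four screws (z=14) and tray rim
sc=[((x+.5)/5-.5+225,(y+.5)/5-.5+165) for x,y in[(80,91),(83,244),(655,238),(653,88)]]
S=ray(d,sc,14);print("screws",S,S.mean(0))
hs=e["image"]
for nm,(A,B) in {"tray":((217,223),(313,321))}.items():
    t=[((x+.5)*.64-.5,(y+.5)*.64-.5) for x,y in[(217,223),(313,222),(313,321),(217,322)]]
    T=ray(d,t,30);print("tray",T,T.mean(0))
E
```

```text
wheel
[[ 499.38  -21.32   67.  ]
 [ 501.45 -131.15   67.  ]
 [ 502.82 -241.44   67.  ]]
peg
[[ 521.02  -24.87   85.  ]
 [ 522.67 -128.45   85.  ]
 [ 524.29 -236.57   85.  ]]
rel
[[21.63 -3.55 18.  ]
 [21.23  2.7  18.  ]
 [21.47  4.86 18.  ]]
scene px of wheel top [[254.65 206.63]
 [213.41 195.76]
 [174.73 185.37]] peg [[249.26 206.07]
 [209.56 195.49]
 [170.71 185.11]]
screws [[ 538.78   19.51   14.  ]
 [ 458.44   16.91   14.  ]
 [ 464.82 -282.13   14.  ]
 [ 543.74 -282.09   14.  ]] [ 501.45 -131.95   14.  ]
tray [[639.76 286.52  30.  ]
 [643.32 126.26  30.  ]
 [477.67 122.63  30.  ]
 [474.3  280.64  30.  ]] [558.76 204.01  30.  ]
```

{"name": "arm_command", "arguments": {
  "rows": [0.09,0,0,0.006,-0.034,0.037,-1,0.18,0,0,0.012,-0.068,0.073,-1,0.27,0,0,0.018,-0.102,0.11,-1,0.36,0,0,0.024,-0.136,0.147,-1,0.4625,0,0,0.03,-0.17,0.183,-1]
}}

```text
clock: 0.8
tcp_pos: [324.7, 397.5, 374.8]
orientation: [1.248, 1.57, 0.461]
wrist_force: [0.5, 0.1, -0.4]
opening: 57.4
```

```bash
cat >>h.py <<'E'
def to(x,y,z,ang=45):  # target TCP, tool y at world angle ang -> shift in tool axes (m) and turn about tool x
    s,R=tool();p=np.array(s["tcp_pos"]);a=np.degrees(np.arctan2(R[1,1],R[0,1]))
    np.set_printoptions(suppress=True,precision=4)
    print("t",s["clock"],"tcp",p,"ang",a,"F",np.array(s["wrist_force"]),"open",s["opening"]);print("shift",R.T@(np.array([x,y,z])-p)/1000,"turn x",np.radians(a-ang),"tilt",R[2,1],R[2,2])
E
python3 -c "
from h import *
to(542.5,-0.8,320)"
```

```text
t 0.8 tcp [324.7482 397.4664 374.7596] ang 44.921889061750164 F [ 0.5325  0.1052 -0.3911] open 57.44866050239721
shift [ 0.0548 -0.1271  0.4358] turn x -0.0013632930542816105 tilt 0.0005889847370624257 0.00019684355621485405
```

{"name": "arm_command", "arguments": {
  "rows": [0,0,0,0.005,-0.013,0.045,-1,0,0,0,0.01,-0.025,0.09,-1,0,0,0,0.015,-0.038,0.135,-1,0,0,0,0.02,-0.052,0.18,-1,0,0,0,0.027,-0.065,0.22,-1]
}}

```text
clock: 1.3
tcp_pos: [435.0, 196.0, 348.2]
orientation: [0.922, 1.569, 0.138]
wrist_force: [0.1, -0.0, 0.1]
opening: 17.7
```

{"name": "arm_command", "arguments": {
  "rows": [0,0,0,0.005,-0.013,0.045,-1,0,0,0,0.01,-0.025,0.09,-1,0,0,0,0.016,-0.038,0.135,-1,0,0,0,0.022,-0.052,0.18,-1,0,0,0,0.028,-0.062,0.216,-1]
}}

```text
clock: 1.8
tcp_pos: [544.4, -0.9, 319.8]
orientation: [0.408, 1.57, -0.377]
wrist_force: [1.0, 0.4, -0.1]
opening: 0.4
```

```bash
python3 -c "
from h import *
to(542.5,-0.8,273)
d=eyes.get_image('scene');crop(d,130,90,200,150,4,'near1.png',1.8)"
```

```text
t 1.8 tcp [544.4405  -0.8835 319.8426] ang 45.03484669383212 F [ 1.0304  0.3824 -0.1217] open 0.4107437748885861
shift [ 0.0468 -0.0013 -0.0015] turn x 0.0006081895408049353 tilt 0.0003008118499594481 0.0006958217613250439
```

View pics/near1.png

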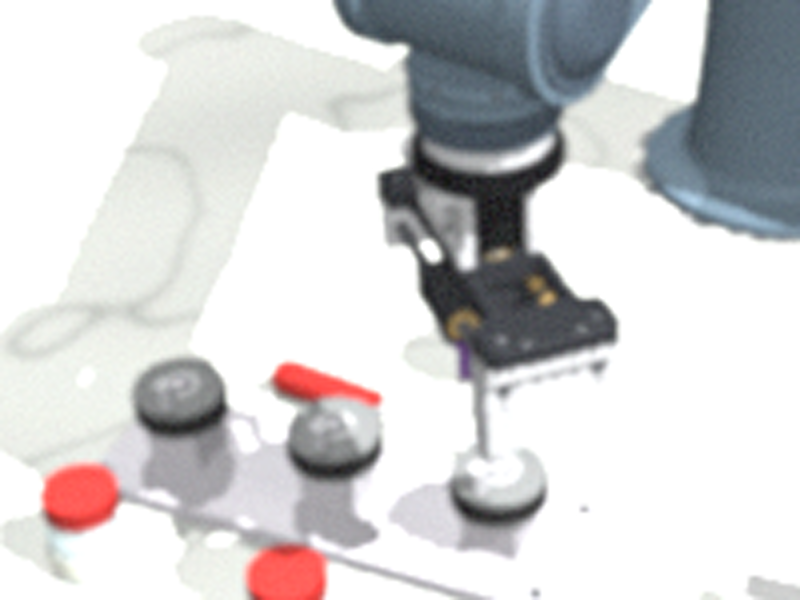

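The closed fingers are above and behind the first wheel, with the tip at about (490,450) in the crop, and nothing is touching. I'll lower them now.

{"name": "arm_command", "arguments": {
  "rows": [0,0,0,0.02,-0.001,-0.001,-1,0,0,0,0.04,-0.001,-0.001,-1,0,0,0,0.047,-0.001,-0.001,-1,0,0,0,0.047,-0.001,-0.001,-1,0,0,0,0.047,-0.001,-0.001,-1]
}}

```text
clock: 2.35
tcp_pos: [542.5, 1.8, 273.6]
orientation: [0.604, 1.57, -0.178]
wrist_force: [0.3, 0.4, 0.4]
opening: 0.4
```

{"name": "arm_command", "arguments": {
  "rows": [0,0,0,0,-0.002,0,-1,0,0,0,0,-0.004,0,-1,0,0,0,0,-0.006,0,-1,0,0,0,0,-0.006,0,-1,0,0,0,0,-0.006,0,-1]
}}

```text
clock: 2.85
tcp_pos: [537.9, -2.8, 273.0]
orientation: [0.632, 1.571, -0.152]
wrist_force: [-0.3, 0.6, -0.7]
opening: 0.4
```

{"name": "arm_command", "arguments": {
  "rows": [0,0,0,0,-0.001,0,-1,0,0,0,0,-0.002,0,-1,0,0,0,0,-0.003,0,-1,0,0,0,0,-0.003,0,-1,0,0,0,0,-0.003,0,-1]
}}

```text
clock: 3.35
tcp_pos: [535.8, -4.8, 272.9]
orientation: [-0.741, 1.571, -1.524]
wrist_force: [1.0, 0.9, 1.0]
opening: 0.3
```

{"name": "arm_command", "arguments": {
  "rows": [0,0,0,0,-0.001,0,-1,0,0,0,0,-0.002,0,-1,0,0,0,0,-0.003,0,-1,0,0,0,0,-0.004,0,-1,0,0,0,0,-0.004,0,-1]
}}

```text
clock: 3.85
tcp_pos: [532.9, -7.7, 272.8]
orientation: [-1.73, 1.571, -2.514]
wrist_force: [0.6, -0.5, 0.3]
opening: 0.5
```

{"name": "arm_command", "arguments": {
  "rows": [0,0,0,0,-0.001,0,-1,0,0,0,0,-0.002,0,-1,0,0,0,0,-0.002,0,-1,0,0,0,0,-0.002,0,-1,0,0,0,0,-0.002,0,-1]
}}

```text
clock: 4.35
tcp_pos: [531.6, -9.1, 272.9]
orientation: [0.568, 1.571, -0.215]
wrist_force: [0.5, 0.3, 0.3]
opening: 0.8
```

{"name": "arm_command", "arguments": {
  "rows": [0,0,0,0,-0.001,0,-1,0,0,0,0,-0.002,0,-1,0,0,0,0,-0.002,0,-1,0,0,0,0,-0.002,0,-1,0,0,0,0,-0.002,0,-1]
}}

```text
clock: 4.85
tcp_pos: [530.4, -10.5, 273.1]
orientation: [0.669, 1.57, -0.114]
wrist_force: [1.3, 0.9, 1.0]
opening: 0.3
```

{"name": "arm_command", "arguments": {
  "rows": [0,0,0,0,-0.001,0,-1,0,0,0,0,-0.002,0,-1,0,0,0,0,-0.002,0,-1,0,0,0,0,-0.002,0,-1,0,0,0,0,-0.002,0,-1]
}}

```text
clock: 5.35
tcp_pos: [529.0, -11.8, 273.2]
orientation: [0.932, 1.57, 0.149]
wrist_force: [3.3, 2.9, 1.8]
opening: 0.6
```

{"name": "arm_command", "arguments": {
  "rows": [0,0,0,0,-0.001,0,-1,0,0,0,0,-0.002,0,-1,0,0,0,0,-0.002,0,-1,0,0,0,0,-0.002,0,-1,0,0,0,0,-0.002,0,-1]
}}

```text
clock: 5.85
tcp_pos: [527.9, -13.2, 273.6]
orientation: [0.85, 1.568, 0.067]
wrist_force: [3.9, 3.4, 3.2]
opening: 0.4
```

```bash
python3 -c "
from h import *
to(542.5,-0.8,273)
d=eyes.get_image('scene');crop(d,200,160,100,75,8,'near2.png',1.8)"
```

```text
t 5.85 tcp [527.9138 -13.2496 273.5755] ang 45.11456886897958 F [3.9101 3.3623 3.1549] open 0.35236582085712004
shift [0.0006 0.0191 0.0015] turn x 0.0019996039839796993 tilt 0.0018932153229845872 0.0016629255638791474
```

View pics/near2.png

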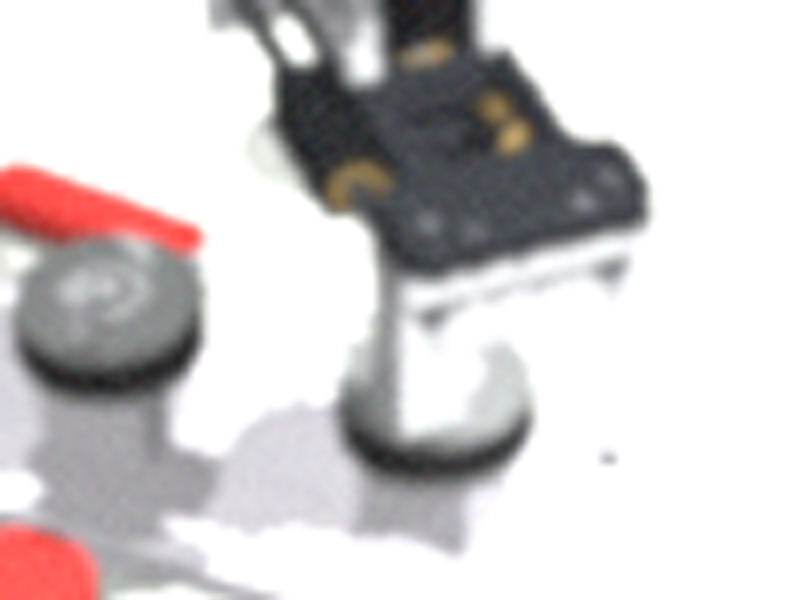

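The wheel is mostly hidden behind the fingers. About 5 N horizontally suggests drag, but there is also 3 N vertically. I'll raise the tool 2 mm to see whether that comes from rubbing on the wheel face.

{"name": "arm_command", "arguments": {
  "rows": [0,0,0,-0.001,0,0,-1,0,0,0,-0.002,0,0,-1,0,0,0,-0.002,0,0,-1,0,0,0,-0.002,0,0,-1,0,0,0,-0.002,0,0,-1]
}}

```text
clock: 6.4
tcp_pos: [527.3, -13.3, 274.6]
orientation: [-2.884, 1.57, 2.616]
wrist_force: [3.5, 3.8, -0.7]
opening: 0.6
```

{"name": "arm_command", "arguments": {
  "rows": [0,0,0,0,-0.001,0,-1,0,0,0,0,-0.001,0,-1,0,0,0,0,-0.001,0,-1,0,0,0,0,-0.001,0,-1,0,0,0,0,-0.001,0,-1]
}}

```text
clock: 6.9
tcp_pos: [526.7, -14.0, 274.7]
orientation: [1.41, 1.57, 0.627]
wrist_force: [4.8, 3.5, -1.2]
opening: 0.3
```

{"name": "arm_command", "arguments": {
  "rows": [0,0,0,0,-0.0005,0,-1,0,0,0,0,-0.001,0,-1,0,0,0,0,-0.001,0,-1,0,0,0,0,-0.001,0,-1,0,0,0,0,-0.001,0,-1]
}}

```text
clock: 7.4
tcp_pos: [526.2, -14.7, 274.8]
orientation: [0.921, 1.569, 0.138]
wrist_force: [5.2, 2.7, -1.9]
opening: 0.4
```

{"name": "arm_command", "arguments": {
  "rows": [0,0,0,0,-0.0005,0,-1,0,0,0,0,-0.001,0,-1,0,0,0,0,-0.001,0,-1,0,0,0,0,-0.001,0,-1,0,0,0,0,-0.001,0,-1]
}}

```text
clock: 7.9
tcp_pos: [525.6, -15.5, 275.0]
orientation: [0.781, 1.569, -0.002]
wrist_force: [6.5, 3.4, -1.8]
opening: 0.7
```

{"name": "arm_command", "arguments": {
  "rows": [0,0,0,0,-0.0003,0,-1,0,0,0,0,-0.0006,0,-1,0,0,0,0,-0.0008,0,-1,0,0,0,0,-0.0008,0,-1,0,0,0,0,-0.0008,0,-1]
}}

```text
clock: 8.4
tcp_pos: [525.2, -16.1, 275.1]
orientation: [0.726, 1.568, -0.057]
wrist_force: [5.5, 2.6, -2.1]
opening: 0.8
```

Still moving at about 6 N, so I'll continue.

{"name": "arm_command", "arguments": {
  "rows": [0,0,0,0,-0.0005,0,-1,0,0,0,0,-0.001,0,-1,0,0,0,0,-0.001,0,-1,0,0,0,0,-0.001,0,-1,0,0,0,0,-0.001,0,-1]
}}

```text
clock: 8.9
tcp_pos: [524.6, -16.9, 275.2]
orientation: [0.651, 1.567, -0.132]
wrist_force: [7.1, 2.1, -2.3]
opening: 0.8
```

{"name": "arm_command", "arguments": {
  "rows": [0,0,0,0,-0.0005,0,-1,0,0,0,0,-0.001,0,-1,0,0,0,0,-0.001,0,-1,0,0,0,0,-0.001,0,-1,0,0,0,0,-0.001,0,-1]
}}

```text
clock: 9.4
tcp_pos: [524.0, -17.6, 275.4]
orientation: [0.611, 1.567, -0.173]
wrist_force: [6.7, 3.1, -1.9]
opening: 0.7
```

{"name": "arm_command", "arguments": {
  "rows": [0,0,0,0,-0.0005,0,-1,0,0,0,0,-0.001,0,-1,0,0,0,0,-0.001,0,-1,0,0,0,0,-0.001,0,-1,0,0,0,0,-0.001,0,-1]
}}

```text
clock: 9.9
tcp_pos: [523.4, -18.4, 275.5]
orientation: [0.575, 1.567, -0.208]
wrist_force: [7.1, 2.5, -1.5]
opening: 0.6
```

{"name": "arm_command", "arguments": {
  "rows": [0,0,0,0,-0.0005,0,-1,0,0,0,0,-0.001,0,-1,0,0,0,0,-0.001,0,-1,0,0,0,0,-0.001,0,-1,0,0,0,0,-0.001,0,-1]
}}

```text
clock: 10.4
tcp_pos: [522.7, -19.2, 275.6]
orientation: [0.539, 1.566, -0.244]
wrist_force: [8.1, 2.0, -1.3]
opening: 0.4
```

{"name": "arm_command", "arguments": {
  "rows": [0,0,0,0,-0.0003,0,-1,0,0,0,0,-0.0006,0,-1,0,0,0,0,-0.0008,0,-1,0,0,0,0,-0.0008,0,-1,0,0,0,0,-0.0008,0,-1]
}}

```text
clock: 10.9
tcp_pos: [522.2, -19.8, 275.7]
orientation: [0.511, 1.566, -0.273]
wrist_force: [7.0, 2.3, -0.8]
opening: 0.3
```

{"name": "arm_command", "arguments": {
  "rows": [0,0,0,0,-0.0005,0,-1,0,0,0,0,-0.001,0,-1,0,0,0,0,-0.001,0,-1,0,0,0,0,-0.001,0,-1,0,0,0,0,-0.001,0,-1]
}}

```text
clock: 11.4
tcp_pos: [521.6, -20.6, 275.7]
orientation: [0.491, 1.565, -0.293]
wrist_force: [7.7, 1.0, -1.9]
opening: 0.3
```

{"name": "arm_command", "arguments": {
  "rows": [0,0,0,0,-0.0005,0,-1,0,0,0,0,-0.001,0,-1,0,0,0,0,-0.001,0,-1,0,0,0,0,-0.001,0,-1,0,0,0,0,-0.001,0,-1]
}}

```text
clock: 11.9
tcp_pos: [521.1, -21.1, 275.9]
orientation: [0.649, 1.564, -0.134]
wrist_force: [9.1, 3.3, -1.8]
opening: 0.5
```

{"name": "arm_command", "arguments": {
  "rows": [0,0,0,0,-0.0003,0,-1,0,0,0,0,-0.0006,0,-1,0,0,0,0,-0.0006,0,-1,0,0,0,0,-0.0006,0,-1,0,0,0,0,-0.0006,0,-1]
}}

```text
clock: 12.4
tcp_pos: [520.8, -21.4, 276.0]
orientation: [0.725, 1.564, -0.059]
wrist_force: [10.3, 3.3, -1.3]
opening: 0.4
```

{"name": "arm_command", "arguments": {
  "rows": [0,0,0,0,-0.0003,0,-1,0,0,0,0,-0.0006,0,-1,0,0,0,0,-0.0008,0,-1,0,0,0,0,-0.0008,0,-1,0,0,0,0,-0.0008,0,-1]
}}

```text
clock: 12.9
tcp_pos: [520.3, -21.8, 276.1]
orientation: [0.813, 1.563, 0.029]
wrist_force: [11.8, 4.9, -1.4]
opening: 0.2
```

The force rises steadily to about 12.8 N while progress shrinks, so this wheel (the one nearest the tray) has caught after about 44°. I'll back off and test the other two.

{"name": "arm_command", "arguments": {
  "rows": [0,0,0,0,0.006,0,-1,0,0,0,0,0.018,0,-1,0,0,0,-0.015,0.024,0,-1,0,0,0,-0.035,0.024,0,-1,0,0,0,-0.035,0.024,0,-1]
}}

```text
clock: 13.4
tcp_pos: [536.7, -4.7, 311.7]
orientation: [0.249, 1.568, -0.533]
wrist_force: [0.7, 0.2, 0.4]
opening: 0.8
```

```bash
python3 -c "
from h import *
to(544.5,-110.7,310)"
```

```text
t 13.4 tcp [536.6752  -4.653  311.7   ] ang 45.15871510364856 F [0.6786 0.1522 0.4185] open 0.7692771727322767
shift [ 0.0019 -0.0697  0.0803] turn x 0.002770101131311451 tilt 0.0007105076186217363 0.0027918112406553064
```

{"name": "arm_command", "arguments": {
  "rows": [0,0,0,0,-0.03,0.035,-1,0,0,0,0,-0.06,0.07,-1,0,0,0,0.002,-0.07,0.08,-1,0,0,0,0.002,-0.07,0.08,-1,0.003,0,0,0.015,-0.07,0.08,-1]
}}

```text
clock: 13.9
tcp_pos: [543.4, -110.5, 295.1]
orientation: [0.521, 1.569, -0.266]
wrist_force: [-0.1, 0.5, 0.2]
opening: 0.6
```

{"name": "arm_command", "arguments": {
  "rows": [0,0,0,0.015,0,0,-1,0,0,0,0.023,0,0,-1,0,0,0,0.023,-0.001,0,-1,0,0,0,0.023,-0.003,0,-1,0,0,0,0.023,-0.005,0,-1]
}}

```text
clock: 14.4
tcp_pos: [539.7, -114.3, 272.3]
orientation: [0.332, 1.57, -0.454]
wrist_force: [0.1, 0.1, 0.7]
opening: 0.3
```

```bash
python3 -c "
from h import *
to(544.5,-110.7,275)"
```

```text
t 14.4 tcp [ 539.7327 -114.3241  272.3056] ang 44.97486718273447 F [0.1026 0.0612 0.6623] open 0.31117720249693087
shift [-0.0027  0.0059  0.0008] turn x -0.0004386504115855622 tilt 0.00027585986696260223 0.0008013413947702275
```

{"name": "arm_command", "arguments": {
  "rows": [0,0,0,0,-0.001,0,-1,0,0,0,0,-0.002,0,-1,0,0,0,0,-0.003,0,-1,0,0,0,0,-0.004,0,-1,0,0,0,0,-0.004,0,-1]
}}

```text
clock: 14.9
tcp_pos: [536.8, -117.3, 272.0]
orientation: [0.805, 1.57, 0.018]
wrist_force: [-0.1, 1.0, 0.4]
opening: 0.4
```

{"name": "arm_command", "arguments": {
  "rows": [0,0,0,0,-0.001,0,-1,0,0,0,0,-0.002,0,-1,0,0,0,0,-0.003,0,-1,0,0,0,0,-0.003,0,-1,0,0,0,0,-0.003,0,-1]
}}

```text
clock: 15.4
tcp_pos: [534.7, -119.4, 271.9]
orientation: [0.462, 1.571, -0.324]
wrist_force: [2.5, 0.9, 1.2]
opening: 0.7
```

{"name": "arm_command", "arguments": {
  "rows": [0,0,0,0,-0.001,0,-1,0,0,0,0,-0.002,0,-1,0,0,0,0,-0.002,0,-1,0,0,0,0,-0.002,0,-1,0,0,0,0,-0.002,0,-1]
}}

```text
clock: 15.9
tcp_pos: [533.4, -120.8, 272.0]
orientation: [0.381, 1.57, -0.406]
wrist_force: [3.1, 0.5, 1.2]
opening: 0.2
```

The tangential part of the load on the second wheel is only about 0.5 N. The rest is radial friction from pushing at a skew. I'll follow the arc instead.

{"name": "arm_command", "arguments": {
  "rows": [0,0,0,0,-0.001,0.001,-1,0,0,0,0,-0.002,0.0016,-1,0,0,0,0,-0.004,0.0024,-1,0,0,0,0,-0.0055,0.003,-1,0,0,0,0,-0.0055,0.003,-1]
}}

```text
clock: 16.4
tcp_pos: [531.0, -126.9, 271.4]
orientation: [-2.532, 1.569, 2.965]
wrist_force: [0.3, 0.8, -0.5]
opening: 0.4
```

{"name": "arm_command", "arguments": {
  "rows": [0,0,0,0,-0.002,0.0004,-1,0,0,0,0,-0.004,0.0008,-1,0,0,0,0,-0.006,0.001,-1,0,0,0,0,-0.007,0.0012,-1,0,0,0,0,-0.007,0.0012,-1]
}}

```text
clock: 16.9
tcp_pos: [527.1, -132.7, 271.6]
orientation: [-2.619, 1.57, 2.877]
wrist_force: [0.6, 0.3, -0.7]
opening: 0.7
```

{"name": "arm_command", "arguments": {
  "rows": [0,0,0,0,-0.002,-0.0002,-1,0,0,0,0,-0.004,-0.0006,-1,0,0,0,0,-0.006,-0.001,-1,0,0,0,0,-0.007,-0.0012,-1,0,0,0,0,-0.007,-0.0012,-1]
}}

```text
clock: 17.4
tcp_pos: [521.4, -136.7, 271.8]
orientation: [-2.401, 1.571, 3.095]
wrist_force: [-0.8, 0.3, -0.2]
opening: 0.6
```

{"name": "arm_command", "arguments": {
  "rows": [0,0,0,0,-0.002,-0.001,-1,0,0,0,0,-0.004,-0.002,-1,0,0,0,0,-0.006,-0.003,-1,0,0,0,0,-0.0075,-0.004,-1,0,0,0,0,-0.0075,-0.004,-1]
}}

```text
clock: 17.9
tcp_pos: [513.2, -139.1, 271.8]
orientation: [-2.829, 1.571, 2.667]
wrist_force: [0.6, 0.1, -0.1]
opening: 0.5
```

{"name": "arm_command", "arguments": {
  "rows": [0,0,0,0,0.006,0,-1,0,0,0,0,0.018,0,-1,0,0,0,-0.015,0.024,0,-1,0,0,0,-0.038,0.024,0,-1,0,0,0,-0.038,0.024,0,-1]
}}

```text
clock: 18.4
tcp_pos: [532.1, -122.1, 313.9]
orientation: [0.346, 1.564, -0.439]
wrist_force: [0.8, -0.4, 0.0]
opening: 0.5
```

```bash
python3 -c "
from h import *
to(545.9,-221,310)
d=eyes.get_image('scene');crop(d,160,165,110,75,7,'near3.png',1.8)"
```

```text
t 18.4 tcp [ 532.0991 -122.0569  313.921 ] ang 45.01718045181477 F [ 0.8158 -0.4147  0.013 ] open 0.503774985046051
shift [ 0.0043 -0.0602  0.0797] turn x 0.0002998554511479136 tilt 0.002453127440254721 0.006797445951649883
```

View pics/near3.png

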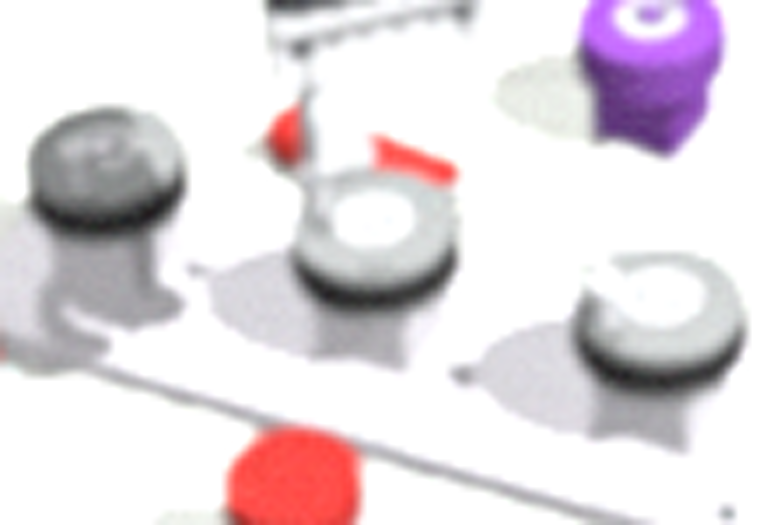

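Wheel 1's peg now points up-left at about (600,280). Wheel 2's peg is at the left edge, at about (320,195), partly behind the finger. On to wheel 3.

{"name": "arm_command", "arguments": {
  "rows": [0,0,0,0,-0.03,0.035,-1,0,0,0,0,-0.06,0.07,-1,0,0,0,0.002,-0.06,0.08,-1,0,0,0,0.004,-0.06,0.08,-1,0,0,0,0.015,-0.06,0.08,-1]
}}

```text
clock: 18.95
tcp_pos: [544.7, -220.5, 294.7]
orientation: [0.577, 1.57, -0.209]
wrist_force: [-0.5, 0.0, -0.3]
opening: 0.6
```

{"name": "arm_command", "arguments": {
  "rows": [0,0,0,0.015,0,0,-1,0,0,0,0.024,0,0,-1,0,0,0,0.024,-0.001,0,-1,0,0,0,0.024,-0.003,0,-1,0,0,0,0.024,-0.005,0,-1]
}}

```text
clock: 19.45
tcp_pos: [541.0, -224.7, 271.4]
orientation: [0.155, 1.57, -0.631]
wrist_force: [0.0, -0.7, 0.8]
opening: 0.5
```

```bash
python3 -c "
from h import *
to(541.7,-225.2,273)"
```

```text
t 19.45 tcp [ 541.033  -224.7468  271.3709] ang 44.96715310098649 F [ 0.     -0.6901  0.7525] open 0.47684630770311326
shift [-0.0016  0.0002  0.0008] turn x -0.0005732865368557651 tilt 0.0001495783591236033 0.0009550698023177429
```

{"name": "arm_command", "arguments": {
  "rows": [0,0,0,0,-0.001,-0.001,-1,0,0,0,0,-0.002,-0.002,-1,0,0,0,0,-0.003,-0.002,-1,0,0,0,0,-0.003,-0.002,-1,0,0,0,0,-0.003,-0.002,-1]
}}

```text
clock: 19.95
tcp_pos: [537.6, -225.5, 271.3]
orientation: [0.486, 1.57, -0.301]
wrist_force: [0.8, 1.0, 0.8]
opening: 0.6
```

{"name": "arm_command", "arguments": {
  "rows": [0,0,0,0,-0.001,0.001,-1,0,0,0,0,-0.002,0.002,-1,0,0,0,0,-0.003,0.003,-1,0,0,0,0,-0.0043,0.004,-1,0,0,0,0,-0.0043,0.004,-1]
}}

```text
clock: 20.45
tcp_pos: [537.1, -231.5, 270.8]
orientation: [-1.448, 1.571, -2.235]
wrist_force: [1.4, -0.3, 1.5]
opening: 0.5
```

{"name": "arm_command", "arguments": {
  "rows": [0,0,0,-0.001,-0.0015,0.001,-1,0,0,0,-0.001,-0.003,0.002,-1,0,0,0,-0.001,-0.005,0.0026,-1,0,0,0,-0.001,-0.0064,0.003,-1,0,0,0,-0.001,-0.0064,0.003,-1]
}}

```text
clock: 20.95
tcp_pos: [534.7, -238.1, 271.9]
orientation: [-0.792, 1.571, -1.579]
wrist_force: [1.1, 0.2, 0.2]
opening: 0.5
```

{"name": "arm_command", "arguments": {
  "rows": [0,0,0,0,-0.002,0.0004,-1,0,0,0,0,-0.004,0.0006,-1,0,0,0,0,-0.006,0.0008,-1,0,0,0,0,-0.007,0.0008,-1,0,0,0,0,-0.007,0.0008,-1]
}}

```text
clock: 21.45
tcp_pos: [530.1, -243.5, 271.7]
orientation: [-2.736, 1.57, 2.761]
wrist_force: [0.1, 0.5, 0.4]
opening: 0.2
```

{"name": "arm_command", "arguments": {
  "rows": [0,0,0,0,-0.002,-0.0002,-1,0,0,0,0,-0.004,-0.0006,-1,0,0,0,0,-0.006,-0.001,-1,0,0,0,0,-0.007,-0.0012,-1,0,0,0,0,-0.007,-0.0012,-1]
}}

```text
clock: 21.95
tcp_pos: [524.4, -247.6, 271.8]
orientation: [-2.716, 1.571, 2.781]
wrist_force: [0.5, 0.8, 0.1]
opening: 0.3
```

{"name": "arm_command", "arguments": {
  "rows": [0,0,0,0,-0.002,-0.001,-1,0,0,0,0,-0.004,-0.002,-1,0,0,0,0,-0.006,-0.003,-1,0,0,0,0,-0.007,-0.004,-1,0,0,0,0,-0.007,-0.004,-1]
}}

```text
clock: 22.45
tcp_pos: [516.6, -249.7, 271.8]
orientation: [-2.854, 1.571, 2.643]
wrist_force: [-0.5, -0.2, 0.6]
opening: 0.8
```

{"name": "arm_command", "arguments": {
  "rows": [0,0,0,0,0.006,0,-1,0,0,0,0,0.018,0,-1,0,0,0,-0.015,0.024,0,-1,0,0,0,-0.055,0.024,0,-1,0,0,0,-0.085,0.034,0,-1]
}}

```text
clock: 22.95
tcp_pos: [541.3, -225.4, 359.6]
orientation: [-0.047, 1.569, -0.833]
wrist_force: [0.6, -0.1, 0.3]
opening: 0.8
```

```bash
python3 -c "
from h import *
to(499.4,-21.3,350)
d=eyes.get_image('scene');crop(d,140,165,130,75,6,'near4.png',1.8)
t=eyes.get_image('top');crop(t,225,150,150,85,5,'near4t.png')"
```

```text
t 22.95 tcp [ 541.2832 -225.355   359.5736] ang 44.95250820481697 F [ 0.6041 -0.0774  0.347 ] open 0.7626979669771474
shift [ 0.0093  0.1145 -0.174 ] turn x -0.0008288881936266185 tilt -6.242660165467484e-05 0.0013371509903953305
```

View pics/near4.png

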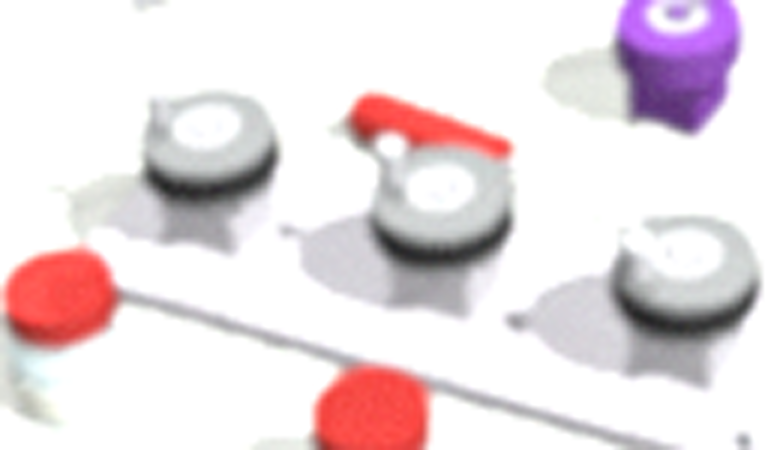

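Pegs 2 and 3 now point to the upper left, with tops at (390,145) and (162,105). Peg 1's top is at (632,240). I'll compute the angles and start moving towards the bad wheel.

```bash
python3 -c "
from h import *
d=eyes.get_image('scene')
C=np.array([[499.4,-21.3],[501.4,-131.2],[502.8,-241.4]])
for c,q in zip(C,[(632,240),(390,145),(162,105)]):
    p=ray(d,[(140+(q[0]+.5)/6-.5,165+(q[1]+.5)/6-.5)],85)[0,:2]-c
    print(p,np.hypot(*p),np.degrees(np.arctan2(p[1],p[0])))
"
```

```text
[ 20.75 -15.08] 25.64660784099666 -36.00384520552304
[  3.28 -20.87] 21.12163773974417 -81.06017953765321
[ 15.06 -11.35] 18.86278513969294 -37.01021252987457
```

{"name": "arm_command", "arguments": {
  "rows": [0,0,0,0,0.025,-0.038,-1,0,0,0,0,0.05,-0.076,-1,0,0,0,0,0.075,-0.114,0,0,0,0,0,0.1,-0.152,1,0,0,0,0.005,0.1145,-0.174,1]
}}

```text
clock: 23.6
tcp_pos: [497.8, -18.9, 351.1]
orientation: [-2.78, 1.569, 2.719]
wrist_force: [-0.5, -0.3, 0.5]
opening: 21.0
```

{"name": "arm_command", "arguments": {
  "rows": [0,0,0,0,0,0,1,0,0,0,0,0,0,1,0,0,0,0,0,0,1,0,0,0,0,0,0,1,0,0,0,0,0,0,1]
}}

```text
clock: 24.1
tcp_pos: [499.2, -22.6, 351.9]
orientation: [-0.815, 1.571, -1.603]
wrist_force: [-0.4, 0.4, 0.9]
opening: 60.6
```

```bash
python3 -c "
from h import *
to(499.4,-21.3,236)
d=eyes.get_image('scene');crop(d,200,100,133,100,6,'near5.png',1.8)"
```

```text
t 24.1 tcp [499.206  -22.5616 351.894 ] ang 44.85690600493919 F [-0.4327  0.3873  0.9357] open 60.5941205634414
shift [ 0.1159  0.001  -0.0008] turn x -0.0024974613536436242 tilt -6.954518994456427e-05 6.557606159068863e-05
```

View pics/near5.png

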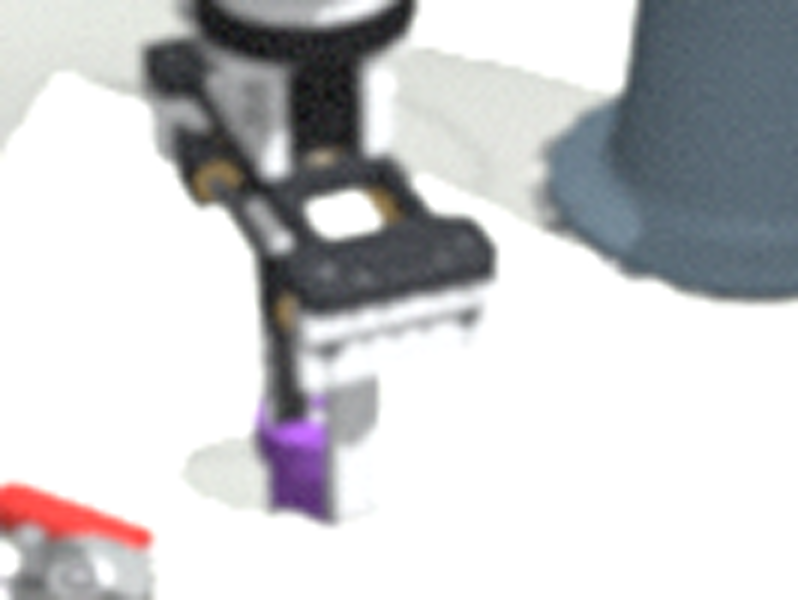

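The gripper hangs over wheel 1 with its fingers still opening. My estimate for peg 3, about -37°, is doubtful, so I'll check pegs 2 and 3 numerically in the top view.

```bash
python3 - <<'E'
from h import *
C=np.array([[499.4,-21.3],[501.4,-131.2],[502.8,-241.4]])
d=eyes.get_image('top');e=eyes.get_image('scene')
for nm,d in(('top',d),('scene',e)):
    g=d["image"].astype(np.float32).mean(2)
    for c in C[1:]:
        A=np.radians(np.arange(-180,180,15));
        row=[]
        for r in(21,):
            p=proj(d,np.c_[c[0]+r*np.cos(A),c[1]+r*np.sin(A),85+0*A]).astype(np.float32)
            row=cv2.remap(g,p[None,:,0],p[None,:,1],cv2.INTER_LINEAR)[0]
        print(nm,c,[(int(np.degrees(a)+.01*0+(.5 if a>0 else -.5)),int(v)) for a,v in zip(A,row)])
crop(d,140,165,66,50,12,'w3.png',.9)
E
```

```text
top [ 501.4 -131.2] [(-180, 62), (-165, 52), (-150, 39), (-135, 39), (-120, 38), (-105, 44), (-90, 63), (-75, 51), (-60, 35), (-45, 36), (-30, 37), (-15, 35), (0, 20), (15, 25), (30, 46), (45, 52), (60, 52), (75, 52), (90, 52), (105, 51), (120, 48), (135, 22), (150, 22), (165, 43)]
top [ 502.8 -241.4] [(-180, 38), (-165, 38), (-150, 40), (-135, 37), (-120, 38), (-105, 38), (-90, 59), (-75, 58), (-60, 52), (-45, 54), (-30, 61), (-15, 60), (0, 61), (15, 61), (30, 61), (45, 61), (60, 62), (75, 61), (90, 38), (105, 38), (120, 38), (135, 39), (150, 37), (165, 39)]
scene [ 501.4 -131.2] [(-180, 126), (-165, 105), (-150, 91), (-135, 83), (-120, 78), (-105, 76), (-90, 101), (-75, 103), (-60, 92), (-45, 87), (-30, 82), (-15, 77), (0, 97), (15, 92), (30, 106), (45, 112), (60, 146), (75, 118), (90, 116), (105, 105), (120, 89), (135, 90), (150, 108), (165, 122)]
scene [ 502.8 -241.4] [(-180, 172), (-165, 132), (-150, 130), (-135, 130), (-120, 130), (-105, 129), (-90, 119), (-75, 105), (-60, 96), (-45, 87), (-30, 85), (-15, 77), (0, 86), (15, 94), (30, 103), (45, 99), (60, 93), (75, 77), (90, 74), (105, 95), (120, 127), (135, 145), (150, 159), (165, 178)]
```

View pics/w3.png

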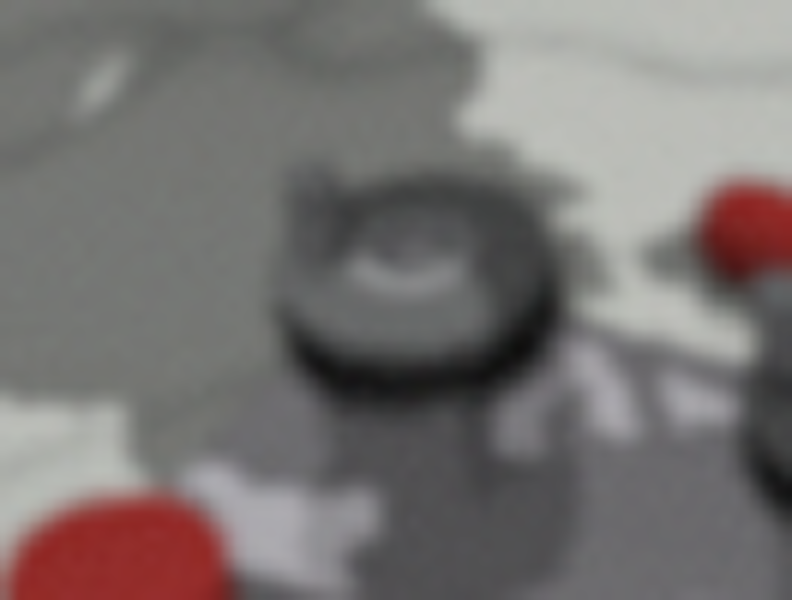

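In this crop peg 3 has its foot at (315,232) and top at (315,178), and the ring centre is at (410,250).

```bash
python3 - <<'E'
from h import *
d=eyes.get_image('scene')
f=lambda q:[(140+(q[0]+.5)/12-.5,165+(q[1]+.5)/12-.5)]
c=ray(d,f((410,250)),67)[0];print(c)
for q,z in(((315,232),67),((315,178),85),((315,172),85)):
    p=(ray(d,f(q),z)[0]-c)[:2];print(p,np.hypot(*p),np.degrees(np.arctan2(p[1],p[0])))
for ang in(-50,-60,-70,-80,-90):
    a=np.radians(ang);b=c+[21*np.cos(a),21*np.sin(a),0]
    print(ang,[((proj(d,x)[0]-[140,165]+.5)*12-.5) for x in(b,b+[0,0,18])])
E
```

```text
[ 503.82 -243.84   67.  ]
[  2.5  -22.05] 22.195520010774786 -83.53262625391498
[  5.39 -16.87] 17.708396222518477 -72.27444820187881
[  3.64 -18.01] 18.371060866761116 -78.58090102457842
-50 [array([310.26, 268.63]), array([296.74, 200.88])]
-60 [array([309.66, 258.04]), array([296.17, 190.35])]
-70 [array([312.11, 247.27]), array([298.68, 179.63])]
-80 [array([317.51, 236.63]), array([304.17, 169.05])]
-90 [array([325.68, 226.45]), array([312.46, 158.92])]
```

Peg 2 is at about -85° (it started near +7°) and peg 3 at about -80° (it started near +13°). Both have turned roughly a quarter turn at around 0.5 N, so they are good. Now I'll grasp wheel 1.

{"name": "arm_command", "arguments": {
  "rows": [0,0,0,0,0.001,-0.001,1,-0.002,0,0,0.01,0.001,-0.001,1,-0.002,0,0,0.03,0.001,-0.001,1,-0.002,0,0,0.055,0.001,-0.001,1,-0.002,0,0,0.055,0.001,-0.001,1]
}}

```text
clock: 24.8
tcp_pos: [497.4, -19.7, 293.0]
orientation: [-2.619, 1.563, 2.88]
wrist_force: [-0.2, 0.7, -0.6]
opening: 94.0
```

```bash
python3 -c "
from h import *
to(499.4,-21.3,236)"
```

```text
t 24.8 tcp [497.4011 -19.697  292.9921] ang 45.075764642139795 F [-0.1579  0.6767 -0.6237] open 93.96616740423755
shift [0.057  0.0005 0.0029] turn x 0.0013223424619346657 tilt -0.003838919445261435 -0.006670556631268365
```

{"name": "arm_command", "arguments": {
  "rows": [0,0,0,0.02,0,0,1,0,0,0,0.04,0,0,1,0,0,0,0.057,0,0,1,0,0,0,0.057,0,0,1,0,0,0,0.057,0,0,1]
}}

```text
clock: 25.3
tcp_pos: [499.3, -20.2, 240.6]
orientation: [0.471, 1.57, -0.313]
wrist_force: [0.2, 0.3, 0.2]
opening: 93.7
```

```bash
python3 -c "
from h import *
to(499.4,-21.3,236)"
```

```text
t 25.3 tcp [499.2687 -20.1972 240.565 ] ang 45.07372691374757 F [0.1852 0.2537 0.1665] open 93.66511872979885
shift [ 0.0046 -0.0007  0.0009] turn x 0.0012867773922289798 tilt 0.00022864332299926682 0.0004488935792930082
```

Well centred. I'll lower 4 mm and close.

{"name": "arm_command", "arguments": {
  "rows": [0,0,0,0.004,0,0,1,0,0,0,0.004,0,0.0005,1,0,0,0,0.004,0,0.0005,-1,0,0,0,0.004,0,0.0005,-1,0,0,0,0.004,0,0.0005,-1]
}}

```text
clock: 25.8
tcp_pos: [499.4, -20.6, 236.1]
orientation: [0.498, 1.57, -0.286]
wrist_force: [1.0, -0.3, 0.1]
opening: 73.6
```

{"name": "arm_command", "arguments": {
  "rows": [0,0,0,0,0,0,-1,0,0,0,0,0,0,-1,0,0,0,0,0,0,-1,0,0,0,0,0,0,-1,0,0,0,0,0,0,-1]
}}

```text
clock: 26.3
tcp_pos: [499.3, -20.5, 235.9]
orientation: [1.383, 1.571, 0.599]
wrist_force: [1.1, 1.4, 1.0]
opening: 59.5
```

{"name": "arm_command", "arguments": {
  "rows": [0,0,0,0,0,0,-1,0,0,0,-0.003,0,0,-1,0,0,0,-0.007,0,0,-1,0,0,0,-0.012,0,0,-1,0,0,0,-0.017,0,0,-1]
}}

```text
clock: 26.8
tcp_pos: [499.2, -20.5, 253.1]
orientation: [-2.495, 1.571, 3.004]
wrist_force: [0.1, 0.2, -2.2]
opening: 59.6
```

{"name": "arm_command", "arguments": {
  "rows": [0,0,0,-0.008,0,0,-1,0,0,0,-0.02,0,0,-1,0,0,0,-0.035,0,0,-1,0,0,0,-0.048,0,0,-1,0,0,0,-0.048,0,0,-1]
}}

```text
clock: 27.3
tcp_pos: [500.2, -20.7, 303.6]
orientation: [0.515, 1.566, -0.269]
wrist_force: [0.4, 0.7, -2.9]
opening: 59.8
```

```bash
python3 -c "
from h import *
to(558.8,204,285)
d=eyes.get_image('scene');crop(d,190,110,133,100,6,'lift.png',1.3)"
```

```text
t 27.3 tcp [500.1619 -20.7269 303.6454] ang 45.067208946397166 F [ 0.4008  0.6607 -2.8613] open 59.77018004668132
shift [ 0.0186  0.2005 -0.1173] turn x 0.0011730174014269255 tilt 0.0025823400529793594 0.0045654740437828245
```

View pics/lift.png

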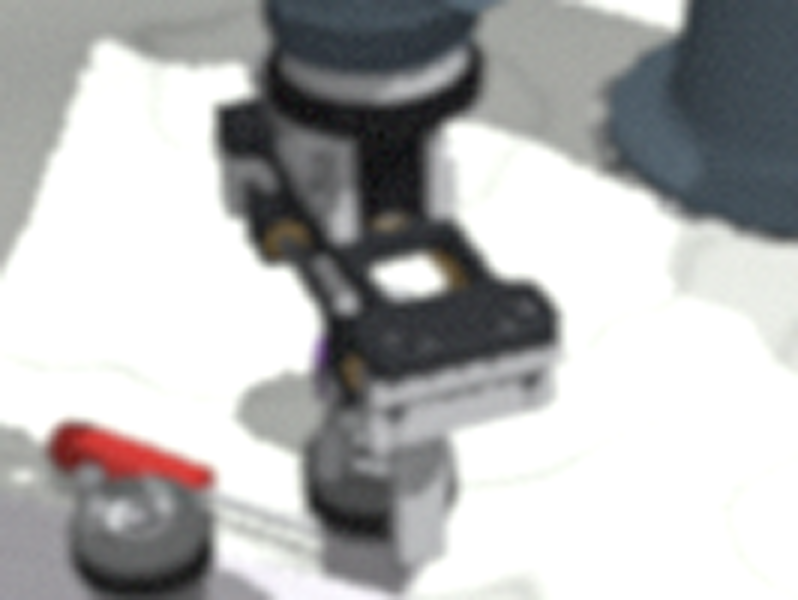

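The unit is held upright with its hub clear of the posts, and the wrist shows -2.9 N, which matches 0.3 kg. This was the 11th picture. I'll carry it to the tray.

{"name": "arm_command", "arguments": {
  "rows": [0,0,0,0,0.008,-0.005,-1,0,0,0,0,0.025,-0.015,-1,0,0,0,0,0.05,-0.029,-1,0,0,0,0,0.075,-0.044,-1,0,0,0,0,0.1,-0.0585,-1]
}}

```text
clock: 27.85
tcp_pos: [528.3, 93.2, 299.8]
orientation: [-2.509, 1.569, 2.99]
wrist_force: [0.5, 0.1, -2.8]
opening: 59.6
```

{"name": "arm_command", "arguments": {
  "rows": [0,0,0,0,0.025,-0.015,-1,0,0,0,0,0.05,-0.03,-1,0,0,0,0,0.075,-0.044,-1,0,0,0,0,0.092,-0.054,-1,0,0,0,0,0.1,-0.0585,-1]
}}

```text
clock: 28.35
tcp_pos: [557.4, 205.7, 299.6]
orientation: [-2.364, 1.569, 3.137]
wrist_force: [1.0, 0.0, -2.9]
opening: 59.5
```

{"name": "arm_command", "arguments": {
  "rows": [0,0,0,0.01,0,0,-1,0,0,0,0.025,0,0,-1,0,0,0,0.04,0,0,-1,0,0,0,0.05,0,0,-1,0,0,0,0.05,0,0,-1]
}}

```text
clock: 28.85
tcp_pos: [556.8, 202.9, 248.0]
orientation: [-2.181, 1.566, -2.966]
wrist_force: [0.1, 0.3, -2.7]
opening: 60.0
```

```bash
python3 -c "
from h import *
to(558.8,204,226)
d=eyes.get_image('scene');crop(d,270,150,133,100,6,'place.png',1.3)"
```

```text
t 28.85 tcp [556.7511 202.8763 247.9776] ang 45.009307180098865 F [ 0.0634  0.2888 -2.6572] open 60.01466541704036
shift [0.022  0.0023 0.0007] turn x 0.00016244093680129138 tilt -0.004211653915189462 -0.002943728952820024
```

{"name": "arm_command", "arguments": {
  "rows": [0,0,0,0.006,0,0,-1,0,0,0,0.012,0,0,-1,0,0,0,0.016,0,0,-1,0,0,0,0.018,0,0,-1,0,0,0,0.018,0,0,-1]
}}

```text
clock: 29.4
tcp_pos: [557.6, 203.7, 232.5]
orientation: [-2.164, 1.57, -2.948]
wrist_force: [-0.6, 0.7, -2.3]
opening: 59.2
```

{"name": "arm_command", "arguments": {
  "rows": [0,0,0,0.0005,0,0,-1,0,0,0,0.001,0,0,-1,0,0,0,0.0015,0,0,-1,0,0,0,0.0015,0,0,-1,0,0,0,0.0015,0,0,-1]
}}

```text
clock: 29.9
tcp_pos: [557.7, 203.7, 231.4]
orientation: [0.569, 1.571, -0.216]
wrist_force: [-0.5, 0.5, -3.0]
opening: 59.5
```

{"name": "arm_command", "arguments": {
  "rows": [0,0,0,0.001,0,0,-1,0,0,0,0.002,0,0,-1,0,0,0,0.003,0,0,-1,0,0,0,0.0035,0,0,-1,0,0,0,0.0035,0,0,-1]
}}

```text
clock: 30.4
tcp_pos: [557.7, 203.7, 227.7]
orientation: [-2.231, 1.571, -3.015]
wrist_force: [-0.2, -0.3, -2.5]
opening: 59.7
```

{"name": "arm_command", "arguments": {
  "rows": [0,0,0,0.0005,0,0,-1,0,0,0,0.001,0,0,-1,0,0,0,0.001,0,0,-1,0,0,0,0.001,0,0,-1,0,0,0,0.001,0,0,-1]
}}

```text
clock: 30.9
tcp_pos: [557.8, 203.7, 226.9]
orientation: [0.417, 1.571, -0.367]
wrist_force: [-0.2, -0.2, -1.6]
opening: 59.6
```

{"name": "arm_command", "arguments": {
  "rows": [0,0,0,0.0005,0,0,-1,0,0,0,0.001,0,0,-1,0,0,0,0.001,0,0,-1,0,0,0,0.001,0,0,-1,0,0,0,0.001,0,0,-1]
}}

```text
clock: 31.4
tcp_pos: [557.8, 203.7, 225.9]
orientation: [1.046, 1.571, 0.262]
wrist_force: [-0.3, -1.1, -1.5]
opening: 59.3
```

{"name": "arm_command", "arguments": {
  "rows": [0,0,0,0.0005,0,0,-1,0,0,0,0.001,0,0,-1,0,0,0,0.001,0,0,-1,0,0,0,0.001,0,0,-1,0,0,0,0.001,0,0,-1]
}}

```text
clock: 31.9
tcp_pos: [558.0, 203.7, 225.9]
orientation: [-1.627, 1.57, -2.411]
wrist_force: [-4.1, -1.2, 6.3]
opening: 59.8
```

The unit is on the tray floor: Fz has gone positive and z has stopped changing. I'll release and withdraw straight up.

{"name": "arm_command", "arguments": {
  "rows": [0,0,0,-0.0007,0,0,-1,0,0,0,-0.0007,0,0,1,0,0,0,-0.0007,0,0,1,0,0,0,-0.0007,0,0,1,0,0,0,-0.0007,0,0,1]
}}

```text
clock: 32.4
tcp_pos: [557.8, 203.7, 225.5]
orientation: [1.009, 1.57, 0.225]
wrist_force: [-0.7, -0.5, -0.0]
opening: 88.0
```

{"name": "arm_command", "arguments": {
  "rows": [0,0,0,0,0,0,1,0,0,0,0,0,0,1,0,0,0,0,0,0,1,0,0,0,0,0,0,1,0,0,0,0,0,0,1]
}}

```text
clock: 32.9
tcp_pos: [557.8, 203.7, 225.6]
orientation: [0.949, 1.571, 0.164]
wrist_force: [-0.4, -1.1, 0.2]
opening: 94.1
```

{"name": "arm_command", "arguments": {
  "rows": [0,0,0,-0.01,0,0,1,0,0,0,-0.03,0,0,1,0,0,0,-0.06,0,0,1,0,0,0,-0.09,0,0,1,0,0,0,-0.13,0,0,1]
}}

```text
clock: 33.4
tcp_pos: [557.2, 203.6, 356.2]
orientation: [-2.183, 1.569, -2.968]
wrist_force: [0.4, 0.6, 0.3]
opening: 93.8
```

{"name": "arm_command", "arguments": {
  "rows": [0,0,0,0,-0.03,-0.03,1,0,0,0,0,-0.06,-0.06,1,0,0,0,0,-0.09,-0.09,1,0,0,0,0,-0.1,-0.1,1,0,0,0,0,-0.1,-0.1,1]
}}

```text
clock: 33.9
tcp_pos: [414.7, 203.7, 356.1]
orientation: [1.049, 1.57, 0.266]
wrist_force: [0.6, -0.3, 0.4]
opening: 93.9
```

```bash
python3 -c "
from h import *
t=eyes.get_image('top');d=eyes.get_image('scene');to(0,0,0)
crop(t,125,120,250,105,3,'a.png');crop(d,145,150,240,140,3,'b.png',1.3)
a=cv2.imread('pics/a.png');b=cv2.imread('pics/b.png');w=max(a.shape[1],b.shape[1])
o=np.vstack([cv2.copyMakeBorder(x,0,0,0,w-x.shape[1],0) for x in(a,b)]);cv2.imwrite('pics/final.png',cv2.resize(o,None,fx=.8,fy=.8,interpolation=cv2.INTER_AREA))"
```

```text
t 34.0 tcp [416.7708 203.5618 356.5117] ang 45.06599859298174 F [ 0.2144  0.8342 -0.1371] open 94.18584323817852
shift [ 0.3556 -0.4391 -0.1517] turn x 0.0011518927492150262 tilt 0.0016920275756123204 0.0012407237621150369
```

View pics/final.png

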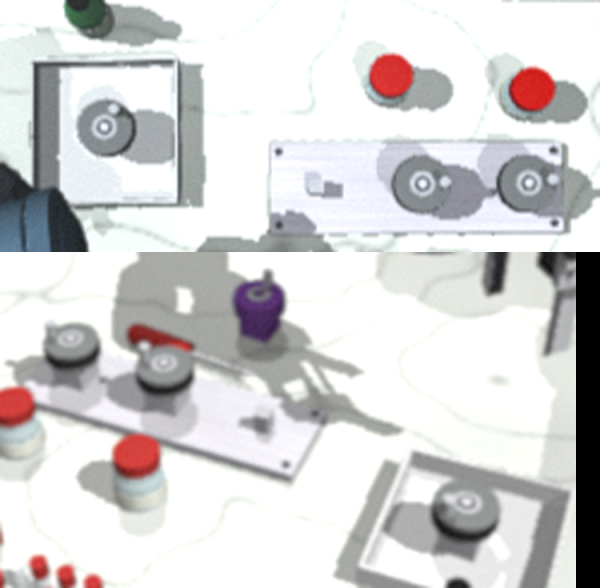

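```bash
python3 -c "
from h import *
d=eyes.get_image('top')
f=lambda q:[(125+(q[0]/.8+.5)/3-.5,120+(q[1]/.8+.5)/3-.5)]
for c,p in(((423,183),(445,182)),((529,183),(553,179))):
    r=(ray(d,f(p),85)-ray(d,f(c),67))[0];print(r,np.degrees(np.arctan2(r[1],r[0])))
from workcell import job
print(job.job_done())"
```

```text
[ -0.16 -20.2   18.  ] -90.4414247208928
[  2.92 -20.38  18.  ] -81.84018935648719
the job is handed in; nothing more can be done
None
```

The bad wheel was the one nearest the tray; it now stands upright near the middle of the reject tray, and the job is handed in at about 34 s. I pushed all three wheels by their pegs while they were on their posts.

- **Bad wheel:** it dragged at several newtons all the way and caught after about 44°. I stopped there, at about 13 N total against the 20 N limit.
- **Good wheels:** both turned at around 0.5–1 N and are left turned by about 97° and 95°, still on their posts. The middle wheel saw about 3 N, mostly radial, for the first few millimetres of a skewed push, until I followed the arc instead.
- **Setting down:** I lifted the bad wheel straight off (about 0.3 kg on the wrist) and lowered it until it touched the tray floor. I felt about 6 N on contact, then released it.

**Last checks:** the final pictures show the wheel upright in the tray, its post empty, and the cups, screwdriver, bottle and purple part undisturbed. One check disagreed: a mid-job estimate from the scene camera put the far wheel's peg at -37°. A closer look gave -72° to -84°, and the final top view gave -82°.

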